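# Refit the lid of the filler's vacuum trap and hold it down

## Task

The oil filler's vacuum trap has been cleaned and its lid lies on the bench: pick the lid up by its black handle and, with the wide ear over the trap's wide ear, lay it on the tips of the two locating pins about a centimetre to one side of its place, then slide it across until its hidden holes drop over the pins. Press it down against the springy gasket until it is fully home on the rim, and finish while still holding it pressed home, so that the pump can draw the vacuum. Leave the bottle, the steel cup and the star knob where they stand.

Things in the scene. Friction and masses are not known exactly. Their poses are not given: they have to be found in the camera images.
- seat (a point): Centre of the flat top of the trap's white rim (140 mm diameter), 133 mm above the bench; z up, yaw is the trap's. The rim has two ears reaching 107 mm from the centre: 46 mm wide to +y, 30 mm wide to -y. Polished, slippery steel pins with bevelled noses stand 12 mm above the ears: 14 mm diameter at y = +83 mm, 8 mm diameter at y = -83 mm (x = 0).
- trap: The fixed vacuum trap: a clear tube under the white rim, on a black tray 200 x 210 mm; the drain cock points to its -x. Origin on the bench under its centre, axes as seat; it stands at other places and yaws each time.
- gasket (a joint): How far the black gasket ring (94 to 123 mm diameter) on the rim is squeezed, in m: 0 when free and 5 mm proud of the rim, 0.005 when the lid lies flat on the rim. It springs back with 3 N per mm: the lid's weight sinks it about 1.3 mm, some 11 N of push more brings the lid home, and a lid let go rises again.
- lid_face (a point): Centre of the lid's flat underside, z up, at bench height at first. Blind holes open in the underside, unseen from above, 16 mm deep: 17 mm diameter at y = +83 mm, 11 mm at y = -83 mm (x = 0). It fits one way round only. Fully home, this point and its axes coincide with seat; a lid that missed the pins rides on their tips 12 mm above the seat.
- lid_handle (a point): Centre of the bar of the lid's black bridge handle, 53 mm above the underside, over the lid's centre, axes as the lid's. The bar is 22 mm wide (lid's x), 18 mm tall and 112 mm long (lid's y), with a leg under each end (y = +/-49 mm) and 24 mm of open space between bar and lid. Pinch it across its width.
- lid: The loose lid: white disc, 132 mm diameter, 20 mm thick, about 0.4 kg, two ears reaching 106 mm from its centre: 46 mm wide to +y, 30 mm to -y. A steel stub (25 mm tall) stands on its top at x = 28, y = 44 mm, a flat plug at x = -28, y = -44 mm. Origin and axes as lid_face.
- bottle: Bystander: dark green square glass bottle, 56 x 56 mm, 198 mm tall; origin at the centre of its underside.
- jug: Bystander: open steel measuring cup, 84 mm diameter, 85 mm tall; origin at the centre of its underside.
- star_knob: Bystander: black six-lobed clamping knob, 55 mm across, 34 mm tall, standing on its hub; origin at the centre of its underside.
Mind the look-alikes: they are no part of the job. What is meant by the lid is not green or purple, and is the smaller of those in its own colour.

How it is judged:
By the outcome, as a careful person would: the job done as asked, in the order asked, and still so for the second after the job is handed in, while the arm keeps its last pose, push and grip.
It also fails if it takes over 42 s, if anything falls off the work surface, if the arm or the gripper's body presses on something with over 40 N, if the wrist force passes 120 N, or if a joint passes its speed limit or range.

## Robot

A 7-joint arm with a two-finger parallel gripper is mounted at the origin on the work surface. World frame = base frame: x ahead of the robot, y to its left, z up, the work surface at z = 0. Lengths are in mm, angles in rad, forces in N, time in s.
With the tool pointing down it reaches from about 425 to 925 mm from the base axis. Payload 6.8 kg.
Tool frame: the origin (TCP) lies midway between the tips of the shut fingers; the grasp point (between the pads) lies 19 mm behind it (ctrl.grip_point_offset is the distance from the TCP to the grasp point, in mm); z points along the fingers, y is the line along which they close (so a half turn about z gives the same grasp; the last joint's range is limited). The gripper opens to 88 mm and grips with 3 to 60 N. Pads are 20 mm wide; open, the fingers measure 115 mm over their backs; the gripper's body (75 mm by 178 mm) begins 61 mm behind the grasp point.
Start: joints at [1.091, 0.477, 0.022, 1.555, -0.011, 1.109, -0.083], TCP at [245.233, -628.894, 222.664] pointing down, gripper open.
Joint ranges: [-2.96, 2.96], [-0.34, 2.1], [-1.41, 1.46], [0.24, 2.44], [-1.37, 4.51], [0.17, 1.92], [-2.96, 2.96]. Speed limits (rad/s): [2.39, 2.39, 3.14, 3.14, 3.14, 3.14, 3.14].

## Interface

Orientations are given as a unit quaternion [x, y, z, w].
In Python, from bench import status, optics, ctrl gives the robot as it stands.
- The arm moves only by the tool step_arm, never from a script. Its arguments are lists of equal length, an entry for each row: "linear": the shift along the tool's x, y, z in units of 30 mm (1.0 is 30 mm), a list of three; "turn": the turn about the tool's z in units of 8 degrees (1.0 is 8 degrees); "grip": the finger opening in mm, from 0 to 87.8. A call has 1 to 8 rows; each row is the pose to reach, as a shift and turn from the pose commanded when the call began, along the tool's axes at that moment; what a row does not reach only later rows make up. A row lasts 1/10 s, in which the tool goes at most 50 mm and 8.59 degrees, less where a joint would pass 70% of its speed; a pose out of reach is approached as far as the arm can. A call with a gripper value outside its range is refused whole. The fingers move at their own pace and stop on an object; "newtons" is the grip in N (left out, the last holds). Time passes only in rows, so rows that repeat a pose let the fingers close. It gives the time, the measured TCP pose, the force, the opening and the grip force at its end, in the units of the state.
- status.get_state(): the state, without advancing time (a new reading comes with each control period).
- optics.capture(name): name is "side" or "top" or "wrist"; returns the picture (384x512x3 uint8, blue, green, red); there is no depth.
- optics.camera_params(name): a dict with "mtx" (3x3 intrinsics, pixels), "R" (3x3) and "t" (3): a world point X has camera coordinates R X + t. Camera axes: x right, y down, z forward; pixel columns grow to the right and rows downward; lengths in mm; the calibration is good to about 2 mm. A picture is of the moment at which its call begins: read the wrist's pose just before it. camera_params takes no time and is no camera call; for the wrist camera it gives the pose at the moment of the call.
- ctrl.job_done(): hands the job in; it is judged then, once.
The state is a dict: "t": time; "joint_positions": joint angles; "qvel": joint speeds; "tau": joint torques, N m; "position": TCP position; "eef_rot": TCP orientation; "ft_force": force on the tool from outside, world axes, zero at the start; "moment": the same for the moment, N m; "gripper_width": finger opening in mm; "gripper_force": force on a finger pad.
Only numpy, scipy, OpenCV 4.12 (cv2) and the standard library are available. Lean on these libraries where they do the work, as an engineer would, in place of code of your own. Each camera call takes 0.05 s, during which the arm holds its last target. There are 200 camera calls.

## Working session

There is one attempt and no reset: what is moved stays moved. The work goes in short steps, Python scripts to look and compute and a tool call to move; the robot and the scene stay as the last step left them, time stands still between calls to the robot, and variables do not carry over. Pictures are saved under pics/ and viewed, at most 10 in all, crops included, and the job is handed in when it is done.

Besides the shell and the picture viewer there is one more tool, called after "Call:" as name(argument=value, ...), one argument or row to a line, values as JSON. step_arm: Moves the arm, as the interface text tells. Its arguments: {"type":"object","properties":{"linear":{"type":"array","items":{"type":"array","items":{"type":"number"}}},"turn":{"type":"array","items":{"type":"number"}},"grip":{"type":"array","items":{"type":"number"}},"newtons":{"type":"number"}},"required":["linear","turn","grip"]}

```bash
ls; mkdir -p pics; python3 - <<'E'
from bench import status, optics, ctrl
import cv2, numpy as np
s=status.get_state(); print(s); print(ctrl.grip_point_offset)
ims=[optics.capture(n) for n in("top","side")]
for n,i in zip(("top","side"),ims):
    cv2.imwrite(f"pics/{n}0.png",i); p=optics.camera_params(n); print(n,p)
cv2.imwrite("pics/a.png",cv2.resize(ims[0],(800,600),interpolation=cv2.INTER_CUBIC))
cv2.imwrite("pics/b.png",cv2.resize(ims[1],(800,600),interpolation=cv2.INTER_CUBIC))
E
```

```text
pics
{'t': 0.0, 'joint_positions': array([ 1.09085205,  0.47778751,  0.02236276,  1.55642537, -0.01154124,
        1.10929849, -0.08311582]), 'qvel': array([-0.00055284,  0.00116806,  0.0002579 ,  0.00208025, -0.0013051 ,
        0.00017891, -0.00200677]), 'tau': array([ 3.70920661e-04, -5.82857358e+01,  1.53422244e+00, -2.72610301e+01,
       -5.44350338e-02,  1.69041456e-02,  1.94314739e-04]), 'position': array([ 245.01937481, -628.32282338,  221.70161754]), 'eef_rot': array([ 9.82768847e-01,  1.84836661e-01, -2.17405331e-04, -8.68562633e-04]), 'ft_force': array([-0.06432375, -0.56716436,  0.16713421]), 'moment': array([ 0.00725035,  0.01316183, -0.00661984]), 'gripper_force': 0.0, 'gripper_width': 87.94832167813524}
18.700000000000003
top {'mtx': array([[392.61288387,   0.        , 249.92973042],
       [  0.        , 392.61288387, 196.63847748],
       [  0.        ,   0.        ,   1.        ]]), 'R': array([[-0.00730866, -0.99959723, -0.02742194],
       [-0.98648462,  0.01169632, -0.16343589],
       [ 0.1636908 ,  0.02585683, -0.98617278]]), 't': array([ -62.68213768,  505.47980667, 1363.39066253])}
side {'mtx': array([[484.54550438,   0.        , 258.28374112],
       [  0.        , 484.54550438, 190.57393342],
       [  0.        ,   0.        ,   1.        ]]), 'R': array([[ 9.13596712e-01, -4.06621136e-01,  5.47382984e-04],
       [-2.76170643e-01, -6.21487357e-01, -7.33132486e-01],
       [ 2.98447356e-01,  6.69636257e-01, -6.80085626e-01]]), 't': array([-516.88341033,  157.52573967, 1522.29083476])}
```

View pics/a.png

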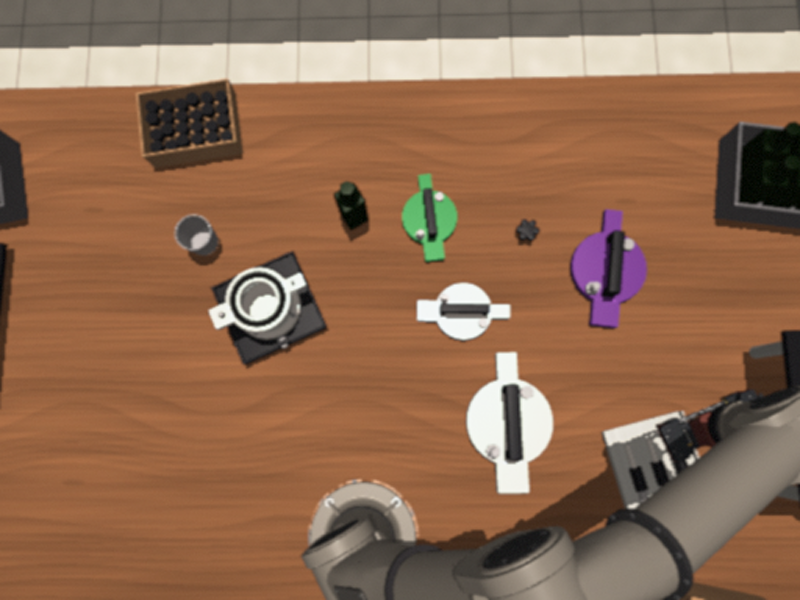

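View pics/b.png

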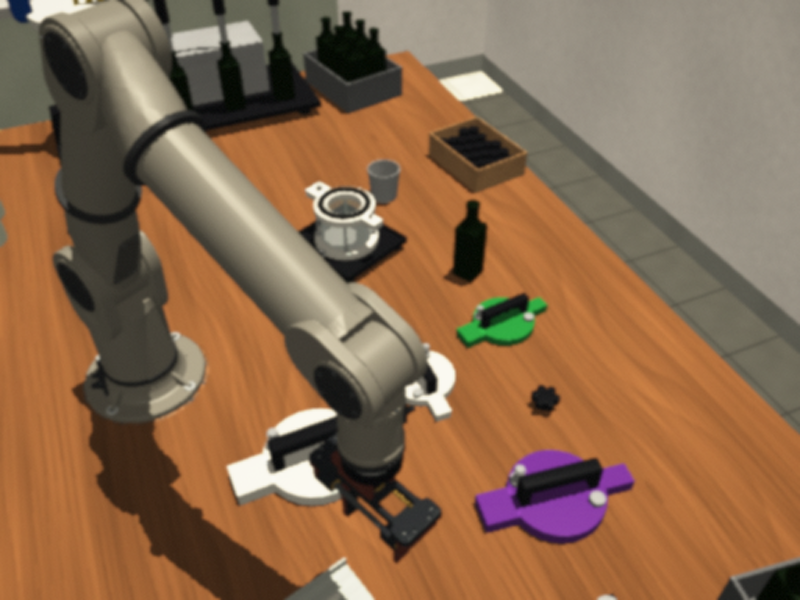

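Candidates in the top view (enlarged pixels): the green lid (429,217), the purple lid (608,268), the large white lid (510,422) and the small white lid (463,311). The small white one fits, because it is neither green nor purple and is the smaller of the two whites. The trap is at (262,300), with its cock pointing toward (285,345). I'll confirm in a crop and measure.

```bash
cat > h.py <<'E'
import numpy as np, cv2
def ray(px,p,z):
    """pixels (N,2) -> world points on plane z"""
    px=np.atleast_2d(np.asarray(px,float)); K,R,t=p["mtx"],np.array(p["R"]),np.array(p["t"])
    d=np.c_[px,np.ones(len(px))]@np.linalg.inv(K).T@R; c=-R.T@t
    return c+d*((z-c[2])/d[:,2])[:,None]
def proj(X,p):
    X=np.atleast_2d(X)@np.array(p["R"]).T+np.array(p["t"]); x=X@p["mtx"].T
    return x[:,:2]/x[:,2:]
def whitemask(im,v=150,s=60):
    h=cv2.cvtColor(im,cv2.COLOR_BGR2HSV); return ((h[...,2]>v)&(h[...,1]<s)).astype(np.uint8)
E
python3 - <<'E'
from h import *; from bench import optics
p=optics.camera_params("top"); im=cv2.imread("pics/top0.png")
m=whitemask(im)
n,l,st,c=cv2.connectedComponentsWithStats(m)
for i in range(1,n):
    if st[i,4]>60: print(i,st[i],c[i].round(1))
for name,(u,v),z in(("lid",(296,199),20),("biglid",(327,270),20),("rim",(165,193),133)):
    d=np.hypot(c[1:,0]-u,c[1:,1]-v)+1e3*(st[1:,4]<150); i=1+np.argmin(d)
    cn=max(cv2.findContours((l==i).astype(np.uint8),cv2.RETR_EXTERNAL,cv2.CHAIN_APPROX_NONE)[0],key=len)[:,0]
    X=ray(cn,p,z)[:,:2].astype(np.float32)
    print(name,st[i],cv2.minAreaRect(X),"ext")
a=cv2.resize(im[165:235,120:220],(800,560),interpolation=cv2.INTER_CUBIC)
b=cv2.resize(im[165:235,255:340],(680,560),interpolation=cv2.INTER_CUBIC)
cv2.imwrite("pics/c.png",cv2.resize(np.vstack([a[:,:680],b]),(340*2//2*1,560)) if 0 else np.hstack([cv2.resize(a,(400,280)),cv2.resize(b,(340,280))]))
cv2.imwrite("pics/c.png",np.hstack([cv2.resize(im[165:235,125:205],(400,350),interpolation=cv2.INTER_CUBIC),cv2.resize(im[165:235,260:340],(400,350),interpolation=cv2.INTER_CUBIC)]))
E
```

```text
1 [    0    20   512    37 12856] [256.3  37.9]
8 [123 149  11  11  88] [127.5 153.4]
12 [134 171  62  42 630] [163.  192.3]
13 [151 178  28  28 398] [165.7 192.7]
14 [ 267  181   60   37 1094] [295.  198.7]
17 [ 298  225   56   91 2501] [325.5 271.6]
19 [491 263  16  10  98] [498.4 267.9]
20 [386 264  50  22 381] [406.5 274.4]
26 [198 307  68  40 897] [232.6 324.4]
29 [207 344  17  17 162] [215.5 351.3]
30 [329 356  24  20 263] [341.  365.9]
34 [338 370  22  14 201] [348.8 378.3]
lid [ 267  181   60   37 1094] ((500.4182434082031, -232.72508239746094), (207.05462646484375, 131.89361572265625), 63.512081146240234) ext
biglid [ 298  225   56   91 2501] ((244.67494201660156, -332.142333984375), (300.54193115234375, 192.54531860351562), 26.366771697998047) ext
rim [151 178  28  28 398] ((512.4881591796875, 217.64878845214844), (90.95877075195312, 92.08712768554688), 45.57637405395508) ext
```

View pics/c.png

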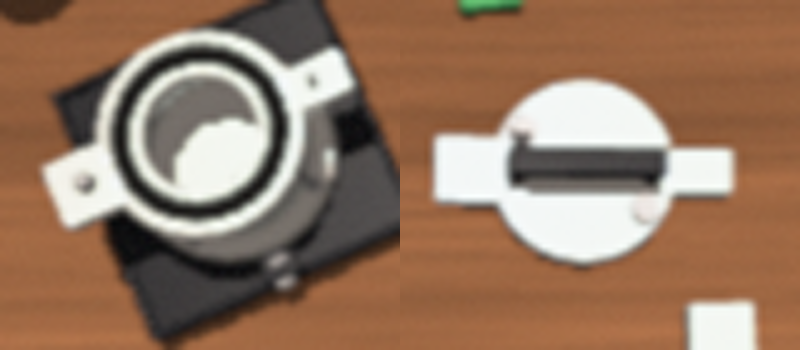

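The crop confirms it. The right lid is white with the wide ear at image left, the narrow ear at right, the stub up-left and the plug down-right, matching the description. On the trap, the wide ear and thick pin are lower-left at about (83,182) in the crop, and the narrow ear is at (315,80).

```bash
cat >> h.py <<'E'
from scipy.optimize import least_squares
def earfit(mask,p,z,c0,yaw0,R,verbose=True):
    """centre and yaw of disc-with-two-ears from a pixel mask, outline at height z"""
    cn=np.vstack([c[:,0] for c in cv2.findContours(mask,cv2.RETR_EXTERNAL,cv2.CHAIN_APPROX_NONE)[0]])
    X=ray(cn,p,z)[:,:2]; v,u=np.nonzero(mask); A=ray(np.c_[u,v],p,z)[:,:2]; c=np.array(c0,float); yaw=yaw0
    for k in range(6):
        ey=np.array([-np.sin(yaw),np.cos(yaw)]); ex=np.array([ey[1],-ey[0]])
        ax,ay=(X-c)@ex,(X-c)@ey
        e=[A[(sg*((A-c)@ey)>R+8)&(np.abs((A-c)@ey)<112)&(np.abs((A-c)@ex)<35)] for sg in(1,-1)]
        d=e[0].mean(0)-e[1].mean(0); yaw=np.arctan2(-d[0],d[1])
        D=X[(np.abs(ay)<R*.85)&(np.abs(np.hypot(ax,ay)-R)<8)]
        f=least_squares(lambda q:np.hypot(*(D-q[:2]).T)-q[2],[*c,R],loss="soft_l1"); c=f.x[:2]
    w=[np.ptp(np.percentile(E@ex,[2,98])) for E in e]; en=[abs((E-c)@ey).max() for E in e]
    if verbose: print("c",c.round(1),"yaw",np.degrees(yaw).round(2),"R",f.x[2].round(1),"earw",np.round(w,1),"ends",np.round(en,1),"ear side off",[((E-c)@ex).mean().round(1) for E in e],"n",len(D))
    return c,yaw
E
python3 - <<'E'
from h import *; from bench import optics
p=optics.camera_params("top"); im=cv2.imread("pics/top0.png")
print("cam",-np.array(p["R"]).T@p["t"])
n,l,st,c=cv2.connectedComponentsWithStats(whitemask(im))
earfit((l==14).astype(np.uint8),p,20,(500,-233),np.radians(-1),66)
earfit((l==12).astype(np.uint8),p,133,(512,217),np.radians(18),70)
# bystanders, base-ish
for nm,px in(("bottle",(350,205)),("cup",(198,240)),("knob",(527,232))): print(nm,ray(np.array(px)*.64,p,20).round())
E
```

```text
cam [ 275.01543151 -103.82210178 1425.43343149]
c [ 499.4 -234.3] yaw -1.14 R 65.7 earw [47.7 30.1] ends [105.7 107.4] ear side off [np.float64(-0.4), np.float64(-0.4)] n 64
c [512.  217.1] yaw 24.36 R 69.1 earw [46.2 30.8] ends [108.  107.7] ear side off [np.float64(-0.0), np.float64(-0.2)] n 76
bottle [[758.  28.  20.]]
cup [[676. 392.  20.]]
knob [[ 684. -390.   20.]]
```

```bash
cat >> h.py <<'E'
def plan(s,pos,yaw):
    """shift (30mm units, tool axes) and turn (8deg units) bringing the TCP to pos with tool y along lid x (yaw)"""
    from scipy.spatial.transform import Rotation as Ro
    R=Ro.from_quat(s["eef_rot"]).as_matrix(); a=np.arctan2(R[1,1],R[0,1])
    d=(yaw-a+np.pi/2)%np.pi-np.pi/2
    print("lin",(R.T@(np.asarray(pos)-s["position"])/30).round(3),"turn",round(-np.degrees(d)/8,3),"tool y deg",np.degrees(a).round(2),"tilt",R[:,2].round(4))
E
python3 - <<'E'
from h import *; from bench import status
plan(status.get_state(),[499.4,-234.3,200],np.radians(-1.14))
E
```

```text
lin [12.672 -9.156  0.74 ] turn -8.444 tool y deg -68.69 tilt [-7.0e-04  1.5e-03 -1.0e+00]
```

Call:
step_arm(
  linear=[
    [12.67,-9.16,0.7],
    [12.67,-9.16,0.7],
    [12.67,-9.16,0.7],
    [12.67,-9.16,0.7],
    [12.67,-9.16,0.7],
    [12.67,-9.16,0.7],
    [12.67,-9.16,0.7],
    [12.67,-9.16,0.7],
  ],
  turn=[-8.44,-8.44,-8.44,-8.44,-8.44,-8.44,-8.44,-8.44],
  grip=[60,60,60,60,60,60,60,60],
)

```text
t: 0.9
position: [462.4, -291.3, 204.6]
eef_rot: [0.712, 0.702, -0.0, -0.0]
ft_force: [0.7, -1.1, 0.3]
gripper_width: 60.3
gripper_force: 0.0
```

```bash
python3 - <<'E'
from h import *; from bench import status
plan(status.get_state(),[499.4,-234.3,200],np.radians(-1.14))
E
```

```text
lin [1.918 1.205 0.153] turn 0.036 tool y deg -0.85 tilt [-2.e-04 -1.e-04 -1.e+00]
```

Call:
step_arm(
  linear=[
    [1.9,1.2,0.1],
    [1.9,1.2,0.1],
    [1.9,1.2,0.1],
    [1.9,1.2,0.1],
  ],
  turn=[0.03,0.03,0.03,0.03],
  grip=[60,60,60,60],
)

```text
t: 1.3
position: [498.4, -237.6, 201.4]
eef_rot: [0.716, 0.698, -0.0, -0.0]
ft_force: [-0.3, -0.3, -0.6]
gripper_width: 60.2
gripper_force: 0.0
```

```bash
python3 - <<'E'
from h import *; from bench import status,optics
s=status.get_state(); p=optics.camera_params("wrist"); im=optics.capture("wrist"); cv2.imwrite("pics/w1.png",im)
print(s["position"],"cam",-np.array(p["R"]).T@p["t"])
print(proj([[499.4,-234.3,62],[499.4,-151.3,20],[499.4,-317.3,20]],p).round())
E
```

```text
[ 498.38376516 -237.64256976  201.43662708] cam [ 501.53726052 -165.30076609  363.50476081]
[[258. 174.]
 [257.  96.]
 [260. 229.]]
```

View pics/w1.png

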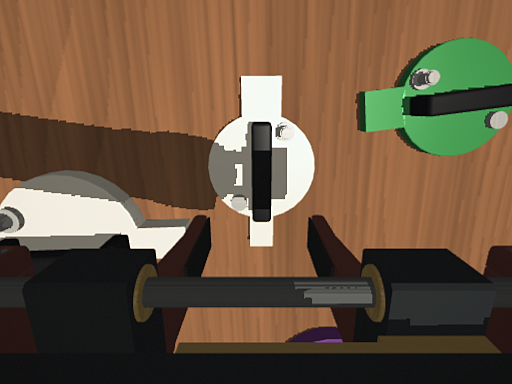

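The wrist view shows the lid between the fingers: handle bar at about (262,172), wide ear at (261,95), narrow ear at (261,232). Next I'll measure the handle top and the white outline from here.

```bash
python3 - <<'E'
from h import *; from bench import status,optics
p=optics.camera_params("wrist"); im=cv2.imread("pics/w1.png"); s=status.get_state(); print(s["position"])
roi=np.zeros(im.shape[:2],np.uint8); roi[70:250,205:320]=1
h=cv2.cvtColor(im,cv2.COLOR_BGR2HSV)
m=(h[...,1]<60).astype(np.uint8)&(h[...,2]>90)&roi
m=cv2.morphologyEx(m.astype(np.uint8),cv2.MORPH_CLOSE,np.ones((9,9)))
n,l,st,_=cv2.connectedComponentsWithStats(m); i=1+np.argmax(st[1:,4]); print(st[i])
earfit((l==i).astype(np.uint8),p,20,(499.4,-234.3),np.radians(-1.14),66)
b=((h[...,2]<60)&(roi>0)).astype(np.uint8); b[:115]=0;b[225:]=0;b[:,:240]=0;b[:,285:]=0
n,l,st,_=cv2.connectedComponentsWithStats(b); i=1+np.argmax(st[1:,4]); print(st[i])
v,u=np.nonzero(l==i); print(cv2.minAreaRect(ray(np.c_[u,v],p,62)[:,:2].astype(np.float32)))
E
```

```text
[ 497.97577812 -238.57823371  201.45353836]
[ 208   76  107  170 9071]
c [ 502.1 -235.7] yaw -1.38 R 64.9 earw [45.5 29. ] ends [105.2 105.7] ear side off [np.float64(-0.0), np.float64(-0.0)] n 192
[ 251  122   21  100 1635]
((502.1763610839844, -234.64569091796875), (110.30628204345703, 21.24407386779785), 88.854736328125)
```

```bash
python3 - <<'E'
from h import *; from bench import status
plan(status.get_state(),[501.2,-235,35],np.radians(-1.3))
E
```

```text
lin [0.126 0.11  5.548] turn -0.03 tool y deg -1.54 tilt [-1.1e-03 -6.0e-04 -1.0e+00]
```

Call:
step_arm(
  linear=[
    [0.12,0.11,1],
    [0.12,0.11,2.5],
    [0.12,0.11,4],
    [0.12,0.11,5],
    [0.12,0.11,5.5],
    [0.12,0.11,5.5],
    [0.12,0.11,5.5],
  ],
  turn=[-0.03,-0.03,-0.03,-0.03,-0.03,-0.03,-0.03],
  grip=[60,60,60,60,60,60,60],
  newtons=50,
)

```text
t: 2.05
position: [502.9, -234.5, 37.8]
eef_rot: [0.715, 0.699, 0.0, 0.001]
ft_force: [0.3, 0.5, -0.6]
gripper_width: 60.2
gripper_force: 0.0
```

Call:
step_arm(
  linear=[
    [0,0,0],
    [0,0,0],
    [0,0,0],
    [0,0,0],
    [0,0,0],
    [0,0,0],
    [0,0,0],
  ],
  turn=[0,0,0,0,0,0,0],
  grip=[10,10,10,10,10,10,10],
  newtons=50,
)

```text
t: 2.75
position: [501.9, -233.5, 37.0]
eef_rot: [0.714, 0.7, -0.0, -0.0]
ft_force: [-2.9, -0.0, 6.0]
gripper_width: 21.6
gripper_force: 50.0
```

Gripped at 21.6 mm, which is the bar's width. Lifting now.

Call:
step_arm(
  linear=[
    [0,0,-0.5],
    [0,0,-1.5],
    [0,0,-3],
    [0,0,-4.5],
    [0,0,-5.5],
    [0,0,-6.2],
    [0,0,-6.2],
    [0,0,-6.2],
  ],
  turn=[0,0,0,0,0,0,0,0],
  grip=[10,10,10,10,10,10,10,10],
)

```text
t: 3.55
position: [502.0, -233.2, 222.4]
eef_rot: [0.714, 0.7, -0.0, -0.0]
ft_force: [0.3, -0.0, -5.6]
gripper_width: 21.8
gripper_force: 50.0
```

```bash
python3 - <<'E'
from h import *; from bench import status
s=status.get_state();print(s["position"],s["ft_force"])
plan(s,[512,20,s["position"][2]],np.radians(24.4))
E
```

```text
[ 502.02764047 -233.18685767  222.37987404] [ 0.26229546 -0.01121188 -5.58805554]
lin [8.445 0.16  0.   ] turn -3.196 tool y deg -1.17 tilt [-2.e-04  0.e+00 -1.e+00]
```

Call:
step_arm(
  linear=[
    [1,0.16,0],
    [2.4,0.16,0],
    [4,0.16,0],
    [5.6,0.16,0],
    [7,0.16,0],
    [8,0.16,0],
    [8.45,0.16,0],
    [8.45,0.16,0],
  ],
  turn=[-0.5,-1,-1.6,-2.2,-2.7,-3,-3.2,-3.2],
  grip=[10,10,10,10,10,10,10,10],
)

```text
t: 4.35
position: [511.6, 21.7, 221.5]
eef_rot: [0.54, 0.842, -0.0, -0.001]
ft_force: [-0.1, 0.0, -3.1]
gripper_width: 21.6
gripper_force: 50.0
```

Call:
step_arm(
  linear=[
    [0,0,0],
    [0,0,0],
    [0,0,0],
  ],
  turn=[0,0,0],
  grip=[10,10,10],
)

```text
t: 4.65
position: [512.4, 18.1, 222.5]
eef_rot: [0.543, 0.84, -0.0, -0.0]
ft_force: [0.1, -0.3, -3.1]
gripper_width: 21.5
gripper_force: 50.0
```

```bash
python3 - <<'E'
from h import *; from bench import status,optics
s=status.get_state();print(s["position"],s["ft_force"])
ims=[]
for n in("top","side","wrist"):
    im=optics.capture(n); cv2.imwrite(f"pics/{n}2.png",im); ims.append(im)
cv2.imwrite("pics/d.png",np.vstack([np.hstack([cv2.resize(ims[0][100:280,130:330],(400,360)),cv2.resize(ims[1][60:240,150:350],(400,360))]),cv2.resize(ims[2],(320,240)).repeat(1,0) if 0 else np.hstack([cv2.resize(ims[2],(320,240)),np.zeros((240,480,3),np.uint8)])]))
print(status.get_state()["position"])
E
```

```text
[512.43840745  18.13037293 222.48153894] [ 0.09370025 -0.30694449 -3.12387061]
[512.48103253  19.10686088 222.72587633]
```

View pics/d.png

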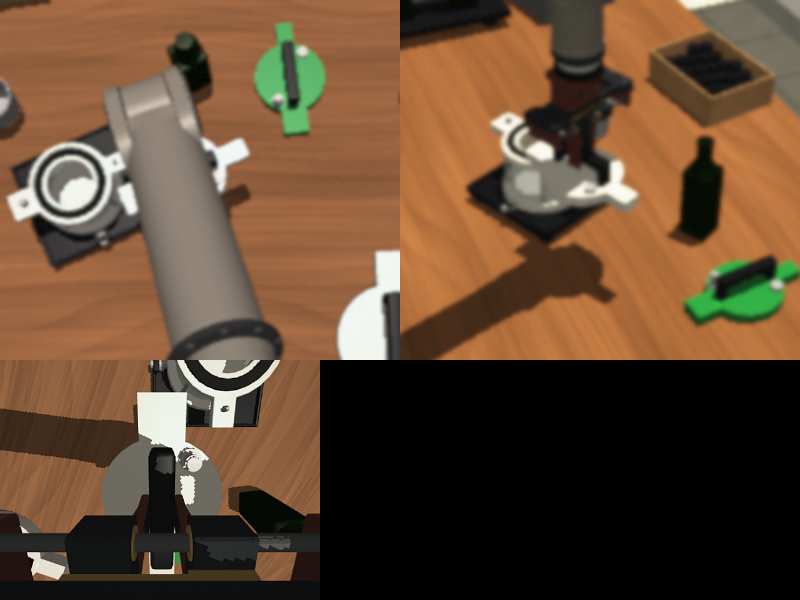

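Top view: the lid is held beside the trap, mostly hidden by the arm. The wrist view shows the lid's wide ear, disc and handle at (160,480) in the mosaic, with the trap cut off at the top right. I'll work out a pose where the wrist camera sees the whole rim beside the held lid.

```bash
python3 - <<'E'
from h import *; from bench import status,optics
s=status.get_state(); p=optics.camera_params("wrist"); P=s["position"]
a=np.radians(24.4); ex=np.array([np.cos(a),np.sin(a),0]); ey=np.array([-np.sin(a),np.cos(a),0]); T=np.array([512,217,133])
lid=P+[0,0,-37+20]; 
print("f",p["mtx"][0,0],"lid ear",proj([lid+106*ey-23*ex,lid+106*ey+23*ex,lid+66*ex],p).round(), "axis",np.array(p["R"])[2].round(2))
pts=[T+107*ey+23*ex,T+107*ey-23*ex,T-107*ey+15*ex,T-107*ey-15*ex,T+70*ex,T-70*ex]
for up in(60,100,150):
  for ox in(-90,-120,-150):
    for oy in(-100,-130,-160,-200):
      N=T+ox*ex+oy*ey; N[2]=P[2]+up
      q=proj(np.array(pts)-N+P,p)
      if q[:,0].min()>310 and q[:,0].max()<505 and q[:,1].min()>8 and q[:,1].max()<260: print(up,ox,oy,N.round(),q.min(0).round(),q.max(0).round())
E
```

```text
f 283.42925804070967 lid ear [[217.  47.]
 [297.  47.]
 [355. 219.]] axis [ 0.11 -0.24 -0.96]
```

```bash
python3 - <<'E'
from h import *; from bench import status,optics
s=status.get_state(); p=optics.camera_params("wrist"); P=s["position"]
a=np.radians(24.4); ex=np.array([np.cos(a),np.sin(a),0]); ey=np.array([-np.sin(a),np.cos(a),0]); T=np.array([512,217,133])
pts=[T+107*ey+23*ex,T+107*ey-23*ex,T-107*ey+15*ex,T-107*ey-15*ex,T+70*ex,T-70*ex]
r=[]
for up in(60,100,150,200):
  for ox in range(-240,-80,20):
    for oy in range(-200,1,20):
      N=T+ox*ex+oy*ey; N[2]=P[2]+up
      q=proj(np.array(pts)-N+P,p)
      sc=min(q[4:,0].min()-305,q[2:4,0].min()-360, 507-q[:,0].max(),q[:,1].min()-5,240-q[:,1].max()); r.append((sc,up,ox,oy,N.round(),q.min(0).round(),q.max(0).round()))
r.sort(key=lambda k:-k[0])
for k in r[:5]: print(k)
E
```

```text
(np.float64(35.01944613202477), 150, -220, -40, array([328.,  90., 373.]), array([366.,  48.]), array([466., 205.]))
(np.float64(34.68243488538968), 200, -240, -60, array([318.,  63., 423.]), array([368.,  40.]), array([459., 184.]))
(np.float64(33.138938216793235), 200, -240, -40, array([310.,  81., 423.]), array([367.,  55.]), array([456., 195.]))
(np.float64(31.630199564473457), 200, -240, -20, array([302., 100., 423.]), array([365.,  70.]), array([454., 207.]))
(np.float64(26.866346425927134), 150, -240, -40, array([310.,  81., 373.]), array([380.,  48.]), array([480., 205.]))
```

```bash
python3 - <<'E'
from h import *; from bench import status,optics
s=status.get_state(); p=optics.camera_params("wrist"); P=s["position"]
a=np.radians(24.4); ex=np.array([np.cos(a),np.sin(a),0]); ey=np.array([-np.sin(a),np.cos(a),0]); T=np.array([512,217,133])
pts=[T+107*ey+23*ex,T+107*ey-23*ex,T-107*ey+15*ex,T-107*ey-15*ex,T+70*ex,T-70*ex]
for up in(80,120):
  for ox in(130,150,170,190):
    for oy in(-40,-70,-100):
      N=T+ox*ex+oy*ey; N[2]=P[2]+up; q=proj(np.array(pts)-N+P,p)
      print(up,ox,oy,N.round(),q.min(0).round(),q.max(0).round())
plan(s,[636,199,323],np.radians(24.4))
E
```

```text
80 130 -40 [647. 234. 303.] [85. 35.] [206. 223.]
80 130 -70 [659. 207. 303.] [81.  3.] [205. 201.]
80 130 -100 [672. 180. 303.] [ 76. -32.] [203. 177.]
80 150 -40 [665. 243. 303.] [68. 35.] [189. 223.]
80 150 -70 [678. 215. 303.] [63.  3.] [187. 201.]
80 150 -100 [690. 188. 303.] [ 58. -32.] [185. 177.]
80 170 -40 [683. 251. 303.] [51. 35.] [172. 223.]
80 170 -70 [696. 223. 303.] [45.  3.] [169. 201.]
80 170 -100 [708. 196. 303.] [ 40. -32.] [167. 177.]
80 190 -40 [702. 259. 303.] [33. 35.] [154. 223.]
80 190 -70 [714. 232. 303.] [28.  3.] [152. 201.]
80 190 -100 [726. 204. 303.] [ 22. -32.] [149. 177.]
120 130 -40 [647. 234. 343.] [103.  43.] [212. 212.]
120 130 -70 [659. 207. 343.] [100.  15.] [211. 192.]
120 130 -100 [672. 180. 343.] [ 96. -15.] [209. 170.]
120 150 -40 [665. 243. 343.] [88. 43.] [196. 212.]
120 150 -70 [678. 215. 343.] [84. 15.] [195. 192.]
120 150 -100 [690. 188. 343.] [ 80. -15.] [193. 170.]
120 170 -40 [683. 251. 343.] [73. 43.] [181. 212.]
120 170 -70 [696. 223. 343.] [68. 15.] [179. 192.]
120 170 -100 [708. 196. 343.] [ 64. -15.] [177. 170.]
120 190 -40 [702. 259. 343.] [57. 43.] [165. 212.]
120 190 -70 [714. 232. 343.] [53. 15.] [163. 192.]
120 190 -100 [726. 204. 343.] [ 48. -15.] [161. 170.]
lin [ 3.767  6.222 -3.344] turn -0.009 tool y deg 24.33 tilt [-0.e+00 -2.e-04 -1.e+00]
```

Call:
step_arm(
  linear=[
    [0.4,1,-1],
    [1.2,2.4,-2],
    [2,3.9,-2.67],
    [2.7,5.4,-2.67],
    [3.4,6.8,-2.67],
    [3.9,8,-2.67],
    [4.17,8.8,-2.67],
    [4.17,9.03,-2.67],
  ],
  turn=[0,0,0,0,0,0,0,0],
  grip=[10,10,10,10,10,10,10,10],
)

```text
t: 5.6
position: [707.9, 249.0, 301.1]
eef_rot: [0.54, 0.841, 0.0, -0.001]
ft_force: [0.0, 0.4, -5.2]
gripper_width: 22.0
gripper_force: 50.0
```

Call:
step_arm(
  linear=[
    [0,0,0],
    [0,0,0],
    [0,0,0],
  ],
  turn=[0,0,0],
  grip=[10,10,10],
)

```text
t: 5.9
position: [707.2, 244.2, 303.3]
eef_rot: [0.542, 0.84, -0.0, 0.0]
ft_force: [0.5, 0.6, -3.0]
gripper_width: 21.9
gripper_force: 50.0
```

```bash
python3 - <<'E'
from h import *; from bench import status,optics
import pickle
S=[];
for k in range(3):
    s=status.get_state(); p=optics.camera_params("wrist"); im=optics.capture("wrist"); S.append((s,p)); print(s["position"].round(2),s["eef_rot"].round(4),s["ft_force"].round(1))
cv2.imwrite("pics/w3.png",im); pickle.dump(S,open("w3.pkl","wb"))
E
```

```text
[707.17 244.22 303.34] [ 5.422e-01  8.402e-01 -3.000e-04  4.000e-04] [ 0.5  0.6 -3. ]
[707.23 244.36 303.52] [ 5.422e-01  8.403e-01 -1.000e-04  5.000e-04] [ 0.1  0.4 -3.7]
[707.21 244.65 303.54] [ 5.421e-01  8.403e-01 -0.000e+00  4.000e-04] [-0.3  0.  -3.4]
```

View pics/w3.png

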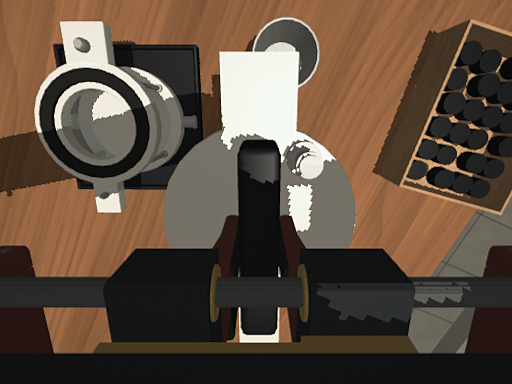

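The wrist view shows the whole rim at left: thick pin (81,44) on the wide ear, thin pin (106,194) on the narrow ear. The held lid shows its wide ear (260,90), handle (259,180) and stub (310,160). I'll measure both from this one picture.

```bash
cat > m.py <<'E'
from h import *; import pickle
S=pickle.load(open("w3.pkl","rb")); s,p=S[-1]; P=np.mean([k[0]["position"] for k in S],0); im=cv2.imread("pics/w3.png")
h=cv2.cvtColor(im,cv2.COLOR_BGR2HSV)
m=((h[...,1]<60)&(h[...,2]>75)).astype(np.uint8)
# trap
t=m.copy(); t[:,160:]=0; t[240:]=0
t=cv2.morphologyEx(t,cv2.MORPH_CLOSE,np.ones((5,5))); n,l,st,_=cv2.connectedComponentsWithStats(t); i=1+np.argmax(st[1:,4]); print(st[i])
t=(l==i).astype(np.uint8)
c,y=earfit(t,p,133,(512,217),np.radians(24.4),70)
# pins: darker steel than the white ear
for nm,(u0,v0) in(("thick",(81,44)),("thin",(106,194))):
    w=im[v0-9:v0+10,u0-9:u0+10].min(2); print(nm); print(w[::1,::1]) if 0 else None
    b=((w<170)).astype(np.uint8); n,l,st,cc=cv2.connectedComponentsWithStats(b); k=1+np.argmin(np.hypot(*(cc[1:]-9).T)+1e3*(st[1:,4]<4)); q=cc[k]+[u0-9,v0-9]
    print(nm,q,st[k],ray(q,p,139).round(1))
# lid
L=m.copy(); L[:,:205]=0; L[125:]=0; L[:,302:]=0; L[:48]=0
n,l,st,_=cv2.connectedComponentsWithStats(L); i=1+np.argmax(st[1:,4]); print(st[i])
v,u=np.nonzero(l==i)
zt=P[2]-37+20
X=ray(np.c_[u,v],p,zt)[:,:2]
print("lid ear rect",cv2.minAreaRect(X.astype(np.float32)))
a=np.radians(24.3); ey=np.array([-np.sin(a),np.cos(a)]); ex=np.array([ey[1],-ey[0]])
r=(X-P[:2]); A=np.c_[r@ex,r@ey]; print("ear in tool-ish frame: max y",np.percentile(A[:,1],[99,100]).round(1))
for lo in(70,80,90,100):
    B=A[(A[:,1]>lo)&(A[:,1]<lo+5)]; print(lo,B[:,0].min().round(1),B[:,0].max().round(1),B[:,0].mean().round(2))
E
python3 m.py
```

```text
[  34   21  126  192 6393]
c [518.4 218.2] yaw 24.25 R 71.3 earw [49.9 34.6] ends [106.3 106.2] ear side off [np.float64(0.4), np.float64(0.4)] n 199
thick
thick [81.9015544  44.77720207] [  2   2  17  16 193] [[483.  292.6 139. ]]
thin
thin [105.19090909 190.52272727] [  0   0  19  15 220] [[549.7 148.3 139. ]]
[ 219   48   83   77 5899]
lid ear rect ((674.0650024414062, 322.07122802734375), (48.365020751953125, 42.808677673339844), 24.39608383178711)
ear in tool-ish frame: max y [105.3 105.9]
70 -22.3 24.0 0.74
80 -22.4 24.2 0.82
90 -22.2 25.6 1.07
100 -22.3 24.8 2.77
```

```bash
cat >> m.py <<'E'
print("---")
for c0 in((514.6,217.4),):
    c0=np.array(c0)
    cn=np.vstack([c[:,0] for c in cv2.findContours(t,cv2.RETR_EXTERNAL,cv2.CHAIN_APPROX_NONE)[0]])
    X=ray(cn,p,133)[:,:2]-c0; A=np.c_[X@ex,X@ey]
    W=A[(A[:,1]>80)&(A[:,1]<102)]; N=A[(A[:,1]<-80)&(A[:,1]>-102)]
    print("wide ear left/right",np.median(W[W[:,0]<0,0]),np.median(W[W[:,0]>0,0]),"narrow",np.median(N[N[:,0]<0,0]),np.median(N[N[:,0]>0,0]))
    D=A[(A[:,0]<-35)&(np.abs(A[:,1])<60)]; f=least_squares(lambda q:np.hypot(*(D-q).T)-70,[0,0],loss="soft_l1"); print("left arc centre (R=70)",f.x.round(2),abs(f.fun).mean().round(2))
    print("ends",A[:,1].min(),A[:,1].max())
E
python3 m.py | sed -n '/---/,$p'
```

```text
---
wide ear left/right -20.921344597192626 30.15848452443067 narrow -13.06586301976206 22.00542398781488
left arc centre (R=70) [ 2.23 -0.94] 0.34
ends -107.09871138299519 105.41285287321212
```

```bash
python3 - <<'E'
from h import *; from bench import status
s=status.get_state();print(s["position"])
plan(s,[524.3,221.7,200],np.radians(24.3))
E
```

```text
[707.26425245 244.83606283 303.48575965]
lin [ 1.816 -5.875  3.446] turn 0.008 tool y deg 24.36 tilt [ 7.e-04 -4.e-04 -1.e+00]
```

Call:
step_arm(
  linear=[
    [0.4,-1,0],
    [0.8,-2.5,0.3],
    [1.3,-4,0.9],
    [1.7,-5.2,1.7],
    [1.82,-5.7,2.5],
    [1.82,-5.87,3.1],
    [1.82,-5.87,3.45],
    [1.82,-5.87,3.45],
  ],
  turn=[0,0,0,0,0,0,0,0],
  grip=[10,10,10,10,10,10,10,10],
)

```text
t: 6.85
position: [524.2, 222.1, 198.6]
eef_rot: [0.542, 0.841, -0.001, -0.0]
ft_force: [0.3, 0.5, -2.9]
gripper_width: 21.0
gripper_force: 50.0
```

Call:
step_arm(
  linear=[
    [0,0,0],
    [0,0,0],
    [0,0,0],
  ],
  turn=[0,0,0],
  grip=[10,10,10],
)

```text
t: 7.15
position: [525.2, 223.3, 200.2]
eef_rot: [0.542, 0.841, 0.001, 0.0]
ft_force: [1.2, -0.1, -3.2]
gripper_width: 21.9
gripper_force: 50.0
```

```bash
python3 - <<'E'
from h import *; from bench import status,optics
s=status.get_state();print(s["position"],s["ft_force"])
plan(s,[524.3,221.7,184],np.radians(24.3))
cv2.imwrite("pics/side4.png",optics.capture("side")); im=optics.capture("wrist"); cv2.imwrite("pics/w4.png",im)
a=cv2.imread("pics/side4.png")[90:210,150:290]
cv2.imwrite("pics/e.png",np.hstack([cv2.resize(a,(420,360)),cv2.resize(im[:360],(380,268)) if 0 else cv2.resize(im[:,60:440],(380,360))]))
E
```

```text
[525.23174204 223.27293977 200.18349583] [ 1.15016243 -0.13321873 -3.1751833 ]
lin [-0.035 -0.051  0.539] turn 0.014 tool y deg 24.41 tilt [ 1.3e-03  8.0e-04 -1.0e+00]
```

View pics/e.png

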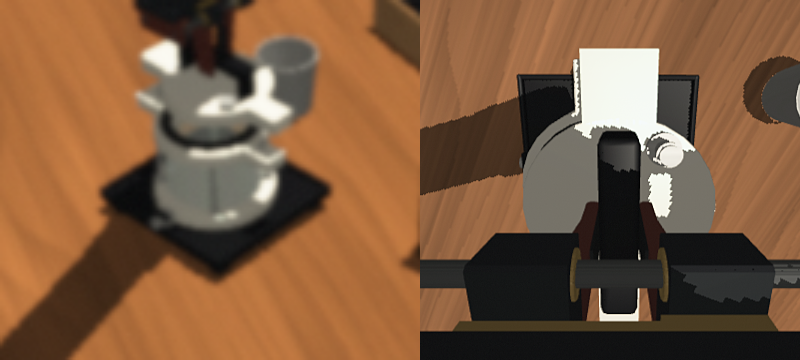

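The lid hovers over the trap, with the trap's wide ear just showing at the left edge of the lid's ear (about (575,90)), so the +x offset is right. Now I'll descend onto the pin tips.

Call:
step_arm(
  linear=[
    [-0.02,-0.03,0.25],
    [-0.02,-0.03,0.45],
    [-0.02,-0.03,0.53],
    [-0.02,-0.03,0.53],
  ],
  turn=[0,0,0,0],
  grip=[10,10,10,10],
)

```text
t: 7.65
position: [523.5, 221.6, 182.7]
eef_rot: [0.542, 0.841, -0.001, -0.0]
ft_force: [-0.2, -0.1, -4.0]
gripper_width: 21.7
gripper_force: 50.0
```

Call:
step_arm(
  linear=[
    [0,0,0.03],
    [0,0,0.06],
    [0,0,0.08],
    [0,0,0.08],
  ],
  turn=[0,0,0,0],
  grip=[10,10,10,10],
)

```text
t: 8.05
position: [524.2, 222.1, 181.8]
eef_rot: [0.542, 0.841, 0.0, 0.0]
ft_force: [-1.3, -1.3, 2.8]
gripper_width: 21.8
gripper_force: 50.0
```

Contact came at z≈182, 12 mm above seated height as expected, with about 6 N on the pins. Sliding toward -x now.

Call:
step_arm(
  linear=[
    [0,-0.04,0],
    [0,-0.08,0],
    [0,-0.12,0],
    [0,-0.16,0],
    [0,-0.2,0],
    [0,-0.2,0],
  ],
  turn=[0,0,0,0,0,0],
  grip=[10,10,10,10,10,10],
)

```text
t: 8.65
position: [518.6, 219.7, 181.4]
eef_rot: [0.541, 0.841, 0.0, 0.0]
ft_force: [2.7, 1.0, 4.0]
gripper_width: 22.0
gripper_force: 50.0
```

Call:
step_arm(
  linear=[
    [0,-0.03,0],
    [0,-0.06,0],
    [0,-0.09,0],
    [0,-0.09,0],
  ],
  turn=[0,0,0,0],
  grip=[10,10,10,10],
)

```text
t: 9.05
position: [514.8, 217.5, 179.9]
eef_rot: [0.542, 0.841, -0.001, -0.001]
ft_force: [-0.7, 0.1, -4.6]
gripper_width: 21.4
gripper_force: 50.0
```

The support force vanished at (514.8, 217.5), right where the seat should be, so the holes are over the pins. Lowering.

Call:
step_arm(
  linear=[
    [0,0,0.04],
    [0,0,0.08],
    [0,0,0.12],
    [0,0,0.12],
  ],
  turn=[0,0,0,0],
  grip=[10,10,10,10],
)

```text
t: 9.45
position: [515.6, 218.3, 177.2]
eef_rot: [0.542, 0.841, -0.0, -0.0]
ft_force: [-1.3, -0.5, -3.2]
gripper_width: 21.9
gripper_force: 50.0
```

```bash
python3 - <<'E'
from bench import status
s=status.get_state();print(s["position"],s["ft_force"],s["moment"])
E
```

```text
[515.59671693 218.26698676 177.18523145] [-1.33522846 -0.5469405  -3.19669531] [-0.03200518  0.13531586 -0.05078783]
```

Call:
step_arm(
  linear=[
    [0,0,0.05],
    [0,0,0.1],
    [0,0,0.15],
    [0,0,0.15],
  ],
  turn=[0,0,0,0],
  grip=[10,10,10,10],
)

```text
t: 9.85
position: [515.5, 218.4, 173.0]
eef_rot: [0.541, 0.841, -0.0, -0.0]
ft_force: [-4.7, 0.1, 0.9]
gripper_width: 21.5
gripper_force: 50.0
```

Call:
step_arm(
  linear=[
    [0,0,0.05],
    [0,0,0.08],
    [0,0,0.1],
    [0,0,0.1],
    [0,0,0.1],
  ],
  turn=[0,0,0,0,0],
  grip=[10,10,10,10,10],
)

```text
t: 10.35
position: [515.5, 218.5, 171.0]
eef_rot: [0.542, 0.841, -0.0, 0.0]
ft_force: [-7.6, -1.5, 9.0]
gripper_width: 21.4
gripper_force: 50.0
```

The lid is on the gasket, with a small sideways load against the pins (-x). I'll ease over slightly and press on.

Call:
step_arm(
  linear=[
    [0,-0.015,0],
    [0,-0.03,0],
    [0,-0.03,0.03],
    [0,-0.03,0.06],
    [0,-0.03,0.06],
  ],
  turn=[0,0,0,0,0],
  grip=[10,10,10,10,10],
)

```text
t: 10.85
position: [515.5, 218.4, 169.9]
eef_rot: [0.542, 0.841, 0.0, 0.001]
ft_force: [-7.0, -2.0, 12.3]
gripper_width: 21.9
gripper_force: 50.0
```

Call:
step_arm(
  linear=[
    [0,-0.02,0],
    [0,-0.04,0],
    [0,-0.04,0.03],
    [0,-0.04,0.06],
    [0,-0.04,0.06],
  ],
  turn=[0,0,0,0,0],
  grip=[10,10,10,10,10],
)

```text
t: 11.35
position: [515.5, 218.5, 169.9]
eef_rot: [0.542, 0.841, 0.001, 0.001]
ft_force: [-8.2, -3.3, 22.2]
gripper_width: 21.9
gripper_force: 50.0
```

```bash
python3 - <<'E'
from bench import status
s=status.get_state();print(s["position"],s["ft_force"],s["moment"],s["eef_rot"])
E
```

```text
[515.46747051 218.4597694  169.90128834] [-8.15902059 -3.30242378 22.17168006] [-0.85738988  2.12629503 -0.15227299] [0.54166633 0.84059124 0.00135052 0.00146107]
```

Force rose from 12 to 22 N with no further travel at z=169.9 (expected 133+37=170), so it is on the hard stop. I'll look once to check.

Call:
step_arm(
  linear=[
    [0,0,0.02],
    [0,0,0.02],
    [0,0,0.02],
  ],
  turn=[0,0,0],
  grip=[10,10,10],
)

```text
t: 11.65
position: [515.5, 218.4, 169.9]
eef_rot: [0.542, 0.841, 0.001, 0.002]
ft_force: [-9.6, -3.8, 28.0]
gripper_width: 21.8
gripper_force: 50.0
```

```bash
python3 - <<'E'
from h import *; from bench import status,optics
a=optics.capture("side"); im=optics.capture("wrist"); cv2.imwrite("pics/side5.png",a); cv2.imwrite("pics/w5.png",im)
cv2.imwrite("pics/f.png",np.hstack([cv2.resize(a[90:180,170:275],(420,360),interpolation=cv2.INTER_CUBIC),cv2.resize(im[:,60:440],(380,360))]))
s=status.get_state();print(s["t"],s["position"],s["ft_force"],s["moment"])
E
```

```text
11.75 [515.48149381 218.41773311 169.87882944] [-9.74702669 -4.84957599 28.54418608] [-1.1410561   2.49168259 -0.13750336]
```

View pics/f.png

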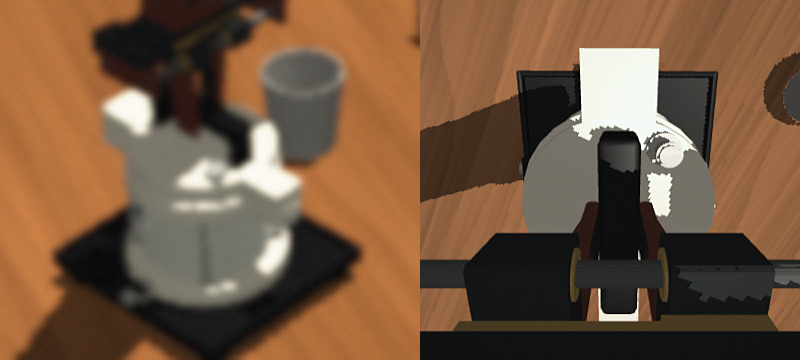

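The side view shows the lid flush on the rim with no gasket gap and the ears stacked (wide ear at (130,110), narrow at (270,190)). In the wrist view the trap's ear is fully covered by the lid's. The push is steady at 28 N with the grip at 50 N, so I'm handing in.

```bash
python3 -c "
from bench import ctrl
print(ctrl.job_done())"
```

```text
the job is handed in; nothing more can be done
None
```

The small white lid is home on the trap rim, wide ear over wide ear and both pins in their holes; I handed in at about 12 s with the arm holding it down at about 28 N and the bottle, cup and star knob untouched.

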